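# Turn relay modules over in a hinged flip nest

## Robot

A 6-joint arm with a two-finger parallel gripper is mounted at the origin on a cart in front of the work surface, level with it; the furniture and walls round the work are solid. World frame = base frame: x ahead of the robot, y to its left, z up, the work surface at z = 0. Lengths are in m, angles in rad, forces in N, time in s.
With the tool pointing down it reaches from about 0.35 to 0.975 m from the base axis. Payload 4.9 kg.
Tool frame: the origin (TCP) lies at the very end of the fingers, on their centre line; the grasp point (between the pads) lies 19 mm behind it; z points along the fingers, y is the line along which they close (so a half turn about z gives the same grasp; the last joint's range is limited). The gripper opens to 85 mm and grips with 20 to 120 N. Pads are 22 mm wide; open, the fingers measure 114 mm over their backs; the gripper's body (76 mm by 85 mm) begins 54 mm behind the grasp point. The pads swing forward as they close: fully open they stand 13 mm farther back than shut.
Start: joints at [-1.361, 0.053, 1.613, -0, 1.476, -0.119], TCP at [0.202, -0.592, 0.231] pointing down, gripper open.
Joint ranges: [-3.01, 3.01], [-1.01, 2.22], [0.06, 2.58], [-1.02, 4.17], [0.09, 2.62], [-3.14, 3.14]. Speed limits (rad/s): [2.57, 2.57, 3.14, 3.14, 3.14, 3.14].

## Interface

Orientations are given as a rotation vector (axis times angle).
In Python, from plant import r, vision gives the robot as it stands. The module is installed in compiled form; this text tells all that it offers.
- The arm moves only by the shell command python3 -m pendant 'ROWS'. ROWS is JSON, a list of rows, each a list of 5 numbers: the finger opening in mm, from 0 to 85.4, then the shift along the tool's x, y, z scaled (see below), then the turn about the tool's z scaled (see below). In form: [[fingers, x, y, z, twist], ...]. A call has 1 to 12 rows; each row is the pose to reach, as a shift and turn from the pose commanded when the call began, along the tool's axes at that moment; what a row does not reach only later rows make up. The controller multiplies each number of a shift by 100 cm and each number of a turn by 60 degrees. A row lasts 1/8 s, in which the tool goes at most 62.5 mm and 10.7 degrees, less where a joint would pass 70% of its speed; a pose out of reach is approached as far as the arm can. A call with a number of a shift or a turn outside -1 to 1 is refused whole. A call with a gripper value outside its range is refused whole. The fingers move at their own pace and stop on an object; the grip force is fixed at half the most. Time passes only in rows, so rows that repeat a pose let the fingers close. It gives the time, the measured TCP pose, the force, the opening and the grip force at its end, in the units of the state.
- r.get_obs(): the state, without advancing time (a new reading comes with each control period).
- vision.camera(name): name is "scene" or "top" or "wrist"; returns the picture (420x560x3 uint8, blue, green, red); there is no depth.
- vision.camera_params(name): a dict with "fx", "fy", "cx", "cy" (pixels), "dist_coeffs" ([k1, k2, p1, p2, k3] as OpenCV has them; the pictures are not rectified), "extrinsics" (4x4, takes a point from camera to world coordinates). Camera axes: x right, y down, z forward; pixel columns grow to the right and rows downward; lengths in m; the calibration is good to about 2 mm. A picture is of the moment at which its call begins: read the wrist's pose just before it. camera_params takes no time and is no camera call; for the wrist camera it gives the pose at the moment of the call.
- r.hand_in(): hands the job in; it is judged then, once.
The state is a dict: "t": time; "joint_pos": joint angles; "dq": joint speeds; "effort": joint torques, N m; "position": TCP position; "tcp_rot": TCP orientation; "wrist_force": force on the tool from outside, world axes, zero at the start; "moment": the same for the moment, N m; "finger_gap": finger opening in m; "grasp_force": force on a finger pad.
Only numpy, scipy, OpenCV 4.12 (cv2) and the standard library are available. Lean on these libraries where they do the work, as an engineer would, in place of code of your own. Each camera call takes 0.05 s, during which the arm holds its last target. There are 200 camera calls.

## Task

Carry the wood offcuts out of the two halves of the flip nest into the grey scrap bin, then stand each relay module, yellow cover up, in its own pocket of the half with the orange handle and press its cover down flush. Then close the blue-handled half over them, swing the shut clamshell right over by its orange handle so that the modules are inverted, and swing the orange-handled half back flat, leaving the modules lying upside down in the pockets of the blue-handled half. Leave the multimeter and the green tin where they are.

Things in the scene. Friction and masses are not known exactly. Their poses are not given: they have to be found in the camera images.
- nest_hinge (a point): mid-point of the flip nest's hinge line, 50 mm above the bench. Fixed grey base (190 x 236 x 10 mm) with two aluminium leaves on one common hinge; x runs along the hinge line, y points from the orange-handled leaf (at -y) to the blue-handled leaf (at +y), z up. The base is nowhere higher than 60 mm
- load_leaf (a joint): hinge of the orange-handled leaf, rad: 0 = flat, open, on the -y side of the hinge; pi = swung right over to the +y side; stiff, stays where left (about 3 N at the handle, up to 10 N with the whole clamshell). The leaves do not touch each other: swung up with the other leaf closed on it, this leaf carries the modules and these push the blue-handled leaf along
- cover_leaf (a joint): hinge of the blue-handled leaf, rad: 0 = flat, open, on the +y side; pi = closed over the orange-handled leaf, the floors then 32 mm apart; just as stiff. Each leaf is a plate 156 mm along the hinge by 90 mm (12 to 102 mm from the hinge line), 6 mm thick, its upper face 16 mm below the hinge line when flat (34 mm above the bench), with two pockets side by side
- load_leaf_handle (a point): middle of the orange handle's bar: a round bar 10 mm thick and 60 mm long between its two arms, parallel to the hinge, 140 mm from the hinge line (42 mm off the leaf's middle towards -x), level with the hinge line when flat; 33 mm free between bar and leaf edge, so it can be straddled and gripped from above and turns in the grip as the leaf swings
- cover_leaf_handle (a point): middle of the blue handle's bar, the same bar on the blue-handled leaf, 42 mm off the leaf's middle towards +x; when closed it lies in line with, and beside, the orange bar
- load_leaf_pocket1 (a point): centre of the floor of pocket 1 of the orange-handled leaf (z axis out of the pocket when the leaf is flat). Pocket 54 mm along the hinge (x) by 82 mm (y), walls 12 mm high, the side walls open over their middle 42 mm for fingers; pocket pitch 90 mm
- load_leaf_pocket2 (a point): centre of the floor of pocket 2 of the orange-handled leaf (z axis out of the pocket when the leaf is flat). Pocket 54 mm along the hinge (x) by 82 mm (y), walls 12 mm high, the side walls open over their middle 42 mm for fingers; pocket pitch 90 mm
- cover_leaf_pocket1 (a point): centre of the floor of pocket 1 of the blue-handled leaf (z axis out of the pocket when the leaf is flat). Pocket 54 mm along the hinge (x) by 82 mm (y), walls 12 mm high, the side walls open over their middle 42 mm for fingers; pocket pitch 90 mm
- cover_leaf_pocket2 (a point): centre of the floor of pocket 2 of the blue-handled leaf (z axis out of the pocket when the leaf is flat). Pocket 54 mm along the hinge (x) by 82 mm (y), walls 12 mm high, the side walls open over their middle 42 mm for fingers; pocket pitch 90 mm
- module1_center (a point): centre of the case of a black relay module, 48 (x) x 76 (y) x 30 (z) mm, about 0.18 kg; z points up out of its yellow-covered top, bare aluminium underside; starts upright on the bench on its underside. One or two modules are present
- module2_center (a point): centre of the case of a black relay module, 48 (x) x 76 (y) x 30 (z) mm, about 0.18 kg; z points up out of its yellow-covered top, bare aluminium underside; starts upright on the bench on its underside. One or two modules are present
- module1_cover (a joint): snap-in yellow cover (38 x 56 mm, middle of the module's top), m: 0 = standing 5 mm proud of the case, 0.005 = fully home, flush with the case; it needs about 7 N down and stays where it is pressed to
- module2_cover (a joint): snap-in yellow cover (38 x 56 mm, middle of the module's top), m: 0 = standing 5 mm proud of the case, 0.005 = fully home, flush with the case; it needs about 7 N down and stays where it is pressed to
- offcut1_center (a point): wood offcut, 22 (x) x 60 (y) x 24 (z) mm, stepped at one end, 30 g; point at the middle of its width and length, 12 mm above its underside; lies loose in a pocket of the nest. Two or three of the four are present
- offcut2_center (a point): wood offcut, 22 (x) x 60 (y) x 24 (z) mm, stepped at one end, 30 g; point at the middle of its width and length, 12 mm above its underside; lies loose in a pocket of the nest. Two or three of the four are present
- offcut3_center (a point): wood offcut, 22 (x) x 60 (y) x 24 (z) mm, stepped at one end, 30 g; point at the middle of its width and length, 12 mm above its underside; lies loose in a pocket of the nest. Two or three of the four are present
- offcut4_center (a point): wood offcut, 22 (x) x 60 (y) x 24 (z) mm, stepped at one end, 30 g; point at the middle of its width and length, 12 mm above its underside; lies loose in a pocket of the nest. Two or three of the four are present
- bin_floor (a point): centre of the inner floor of the open grey scrap bin, 150 x 150 x 60 mm outside, walls 4 mm, fixed; this point is 4 mm above the bench
- multimeter_center (a point): centre of a yellow multimeter, 125 x 66 x 37 mm, lying loose at the back: a bystander
- green_tin_center (a point): centre of a flat green tin, 65 x 88 x 24 mm, lying loose at the back left: a bystander
There are look-alikes about, which are no part of the job. Leave any red look-alike of the part that bears module2_center alone.

How it is judged:
By the outcome, as a careful person would: the job done as asked, in the order asked, and still so for the second after the job is handed in, with the robot touching nothing.
Of offcut1, offcut2, offcut3, offcut4 only 2 to 3 are there at a start; the rules pass over those that are not, and their reading is None.
Of module1, module2 only 1 to 2 are there at a start; the rules pass over those that are not, and their reading is None.
At some moment in a run one of offcut1, offcut2, offcut3, offcut4, module1, module2 may be knocked a few centimetres aside while the robot is not near it.
Once in a run the grip may slacken for a moment while it holds something.
It also fails if it takes over 210 s, if anything falls off the work surface, if the arm or the gripper's body presses on something with over 40 N, if the wrist force passes 120 N, or if a joint passes its speed limit or range.

## Working session

There is one attempt and no reset: what is moved stays moved. The work goes in short steps, Python scripts to look and compute and a shell command to move; the robot and the scene stay as the last step left them, time stands still between calls to the robot, and variables do not carry over. Pictures are saved under pics/ and viewed, at most 18 in all, crops included, and the job is handed in when it is done.

```bash
ls; mkdir -p pics; cat > h.py <<'E'
import numpy as np, cv2
from plant import r, vision
from scipy.spatial.transform import Rotation as R
def snap(n,f):
    p=vision.camera_params(n); im=vision.camera(n); cv2.imwrite('pics/'+f+'.png',im); return im,p
def K(p): return np.array([[p['fx'],0,p['cx']],[0,p['fy'],p['cy']],[0,0,1.]])
def ray(p,uv,z):
    uv=np.array(uv,float).reshape(-1,1,2); E=np.array(p['extrinsics'])
    n=cv2.undistortPoints(uv,K(p),np.array(p['dist_coeffs'],float)).reshape(-1,2)
    d=np.c_[n,np.ones(len(n))]@E[:3,:3].T; o=E[:3,3]
    return o+d*((z-o[2])/d[:,2])[:,None]
def proj(p,X):
    E=np.linalg.inv(np.array(p['extrinsics']))
    return cv2.projectPoints(np.array(X,float).reshape(-1,1,3),cv2.Rodrigues(E[:3,:3])[0],E[:3,3],K(p),np.array(p['dist_coeffs'],float))[0].reshape(-1,2)
def st():
    o=r.get_obs(); print('t',round(o['t'],2),'pos',np.round(o['position'],4),'R',np.round(R.from_rotvec(o['tcp_rot']).as_matrix().T,3).tolist(),'F',np.round(o['wrist_force'],1),'gap',round(o['finger_gap'],4),'gf',np.round(o['grasp_force'],1),'q',np.round(o['joint_pos'],2)); return o
def togo(X,yaw_y=None):
    """shift in tool axes (m units = row units) to bring TCP to X"""
    o=r.get_obs(); M=R.from_rotvec(o['tcp_rot']).as_matrix(); return np.round(M.T@(np.array(X)-o['position']),4)
E
python3 - <<'E'
from h import *
st()
for n in ('top','scene'):
    im,p=snap(n,n+'0'); print(n,np.round(p['extrinsics'],3).tolist(),p['fx'])
E
```

```text
pics
t 0.0 pos [ 0.2017 -0.5909  0.2301] R [[0.946, 0.323, 0.0], [0.323, -0.946, -0.002], [-0.0, 0.002, -1.0]] F [-0.2  0.  -0.1] gap 0.0854 gf 0.0 q [-1.36  0.05  1.61  0.    1.48 -0.12]
top [[0.022, -0.988, 0.153, 0.291], [-1.0, -0.025, -0.018, 0.035], [0.022, -0.153, -0.988, 1.686], [0.0, 0.0, 0.0, 1.0]] 536.0609559465112
scene [[-0.486, -0.553, 0.677, -0.138], [-0.874, 0.308, -0.375, 0.417], [-0.001, -0.774, -0.634, 0.728], [0.0, 0.0, 0.0, 1.0]] 434.0838334212536
```

View pics/top0.png

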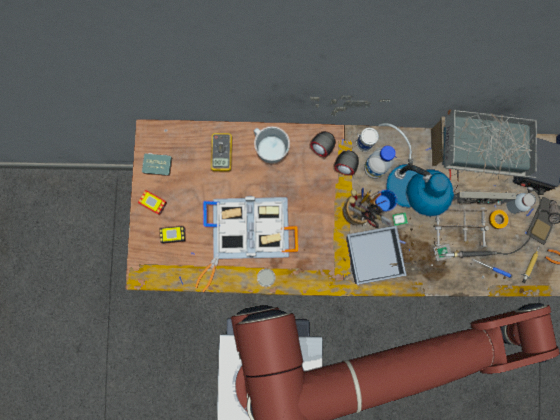

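View pics/scene0.png

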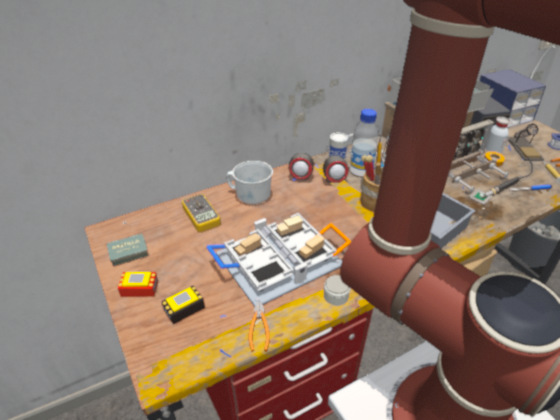

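Top view: the nest is centred near (251,228), with the orange handle right at (290,240) and the blue handle left at (209,213). There are offcuts at (231,212), (269,211) and (271,240), and the bin is at (376,255). Module candidates are the black one with a yellow cover at (173,234) and the red one at (152,202). The black one fits the description; the red one is the look-alike to leave alone.

```bash
python3 - <<'E'
from h import *
im=cv2.imread('pics/top0.png'); p=vision.camera_params('top')
cv2.imwrite('pics/crop0.png',cv2.resize(im[175:290,130:330],None,fx=4,fy=4,interpolation=cv2.INTER_CUBIC))
hsv=cv2.cvtColor(im,cv2.COLOR_BGR2HSV)
def comps(lo,hi,z,box,name,mn=15):
    m=cv2.inRange(hsv,np.array(lo),np.array(hi)); k=np.zeros_like(m); x0,y0,x1,y1=box; k[y0:y1,x0:x1]=m[y0:y1,x0:x1]
    n,l,s,c=cv2.connectedComponentsWithStats(k)
    for i in range(1,n):
        if s[i,4]>=mn: print(name,np.round(c[i]),s[i].tolist(),np.round(ray(p,c[i],z)[0],3))
comps((8,180,150),(18,255,255),.05,(280,215,310,260),'orange')
comps((105,150,80),(125,255,255),.05,(195,190,225,240),'blue')
comps((22,150,120),(35,255,255),.035,(140,180,190,250),'yellow')
for n,uv,z in [('hinge',(251,228),.05),('oc',(231,212),.05),('oc',(269,211),.05),('oc',(271,240),.05),('bin',(376,255),.06),('mod',(173,234),.035),('tin',(157,163),.02),('mm',(222,151),.03)]: print(n,np.round(ray(p,uv,z)[0],3))
print('togo above nest',togo([0.47,0,0.42]))
E
```

```text
orange [290. 227.] [285, 226, 12, 4, 33] [ 0.486 -0.054  0.05 ]
orange [293. 244.] [285, 229, 13, 23, 62] [ 0.436 -0.064  0.05 ]
blue [208. 214.] [204, 201, 13, 26, 105] [0.521 0.201 0.05 ]
yellow [151. 201.] [140, 192, 22, 19, 136] [0.559 0.383 0.035]
yellow [171. 234.] [162, 227, 19, 15, 149] [0.459 0.314 0.035]
hinge [0.481 0.067 0.05 ]
oc [0.53 0.13 0.05]
oc [0.536 0.013 0.05 ]
oc [0.446 0.005 0.05 ]
bin [ 0.406 -0.318  0.06 ]
mod [0.458 0.309 0.035]
tin [0.686 0.374 0.02 ]
mm [0.728 0.167 0.03 ]
togo above nest [ 0.4448 -0.473  -0.1888]
```

View pics/crop0.png

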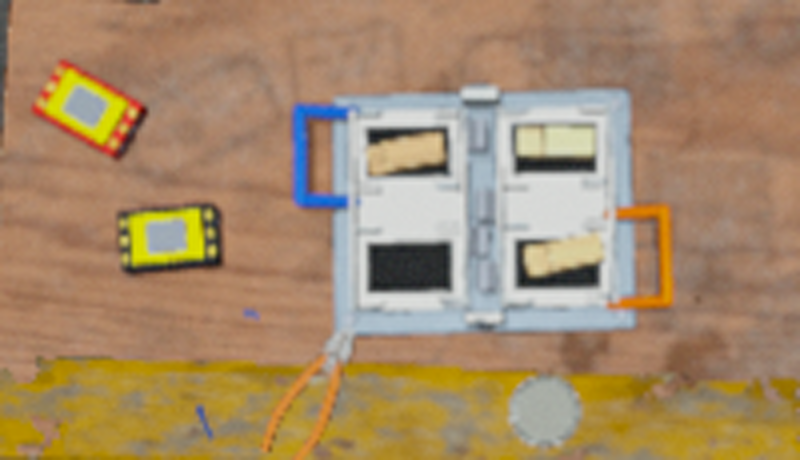

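The enlarged crop confirms it: the black module is at crop (168,238) with its long side along y, and the red look-alike is at (90,108). Next I move above the nest.

```bash
python3 -m pendant '[[85,0,0,-0.1,0],[85,0,0,-0.19,0],[85,0.06,-0.06,-0.19,-0.2],[85,0.12,-0.12,-0.19,-0.4],[85,0.18,-0.18,-0.19,-0.6],[85,0.24,-0.24,-0.19,-0.8],[85,0.3,-0.3,-0.19,-1],[85,0.36,-0.36,-0.19,-1],[85,0.42,-0.42,-0.19,-1],[85,0.445,-0.473,-0.19,-1],[85,0.445,-0.473,-0.19,-1],[85,0.445,-0.473,-0.19,-1]]'; python3 - <<'E'
from h import *
o=st()
im,p=snap('wrist','w1'); print(np.round(p['extrinsics'],3).tolist(),p['fx'])
E
```

```text
t: 1.6
position: [0.4561, -0.0351, 0.4206]
tcp_rot: [2.427, 1.995, -0.0]
wrist_force: [0.4, 0.2, 0.1]
finger_gap: 0.085
grasp_force: 0.0
t 1.6 pos [ 0.4561 -0.0351  0.4206] R [[0.194, 0.981, -0.0], [0.981, -0.194, 0.0], [-0.0, -0.0, -1.0]] F [0.4 0.2 0.1] gap 0.085 gf 0.0 q [-0.24 -0.39  1.7  -0.    1.84 -0.04]
[[0.981, -0.187, -0.053, 0.469], [-0.194, -0.943, -0.269, 0.033], [0.0, 0.275, -0.962, 0.563], [0.0, 0.0, 0.0, 1.0]] 317.39416728533314
```

View pics/w1.png

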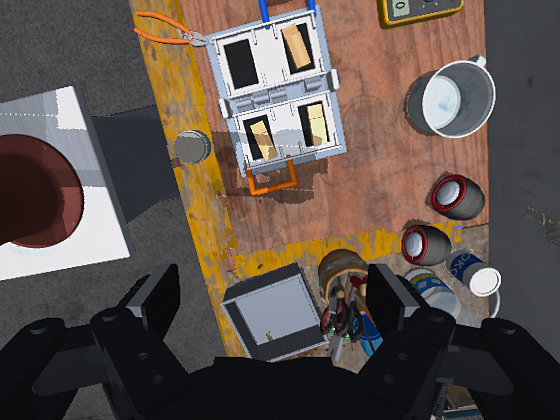

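The wrist view shows the nest at the top centre (275,100) and the bin at (275,310). The camera looks back toward the fingers, so I shift to centre the nest.

```bash
python3 -m pendant '[[85,0.05,-0.003,0.04,-0.1],[85,0.1,-0.006,0.08,-0.187],[85,0.146,-0.0085,0.12,-0.187],[85,0.146,-0.0085,0.12,-0.187],[85,0.146,-0.0085,0.12,-0.187]]'; python3 - <<'E'
from h import *
o=st()
im,p=snap('wrist','w2'); import pickle; pickle.dump(p,open('w2.pkl','wb'))
E
```

```text
t: 2.28
position: [0.4758, 0.1074, 0.3013]
tcp_rot: [2.22, 2.223, -0.001]
wrist_force: [-0.9, 0.7, 0.9]
finger_gap: 0.0853
grasp_force: 0.0
t 2.27 pos [0.4758 0.1074 0.3013] R [[-0.001, 1.0, -0.001], [1.0, 0.001, -0.0], [-0.0, -0.001, -1.0]] F [-0.9  0.7  0.9] gap 0.0853 gf 0.0 q [ 0.07 -0.31  1.83 -0.    1.62  0.07]
```

View pics/w2.png

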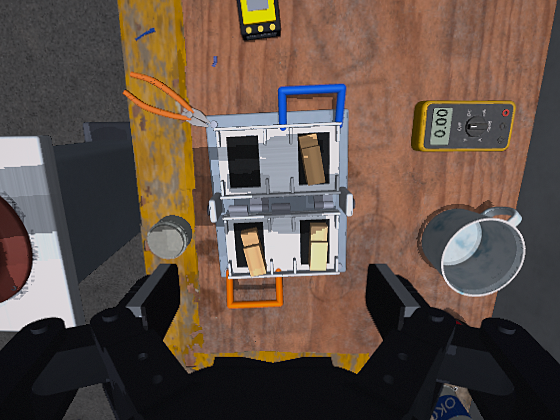

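```bash
python3 - <<'E'
from h import *
im=cv2.imread('pics/w2.png')
cv2.imwrite('pics/crop2.png',cv2.resize(im[75:315,195:365],None,fx=3.3,fy=2.5,interpolation=cv2.INTER_CUBIC)[:, :])
import pickle; p=pickle.load(open('w2.pkl','rb'))
for n,uv,z in [('blue bar',[(281,90),(344,90)],.05),('orange bar',[(230,304),(282,304)],.05),('hinge ends',[(212,207),(347,205)],.05),('free pocket corners',[(228,137),(259,136),(260,187),(229,188)],.034)]: print(n,np.round(ray(p,uv,z),4).tolist())
hsv=cv2.cvtColor(im,cv2.COLOR_BGR2HSV)
m=cv2.inRange(hsv,(10,50,60),(32,200,255)); 
for nm,(x0,y0,x1,y1) in {'A':(296,132,332,190),'B':(235,220,268,278),'C':(303,220,332,274)}.items():
    k=np.zeros_like(m); k[y0:y1,x0:x1]=m[y0:y1,x0:x1]; cs=max(cv2.findContours(k,0,2)[0],key=cv2.contourArea)
    b=cv2.boxPoints(cv2.minAreaRect(cs)); w=ray(p,b,.055); print(nm,cv2.contourArea(cs),b.round().tolist(),'ctr',w.mean(0).round(4),'sides',np.linalg.norm(w-np.roll(w,1,0),axis=1).round(3), 'ang',[np.degrees(np.arctan2(*(w[i]-w[i-1])[1::-1])).round(1) for i in range(2)])
E
```

```text
blue bar [[0.4852, 0.213, 0.05], [0.5588, 0.2133, 0.05]]
orange bar [[0.4155, -0.07, 0.05], [0.4889, -0.0699, 0.05]]
hinge ends [[0.3976, 0.0716, 0.05], [0.571, 0.0744, 0.05]]
free pocket corners [[0.4192, 0.1586, 0.034], [0.4583, 0.1598, 0.034], [0.4589, 0.0945, 0.034], [0.4182, 0.0932, 0.034]]
A 853.5 [[298.0, 136.0], [317.0, 133.0], [326.0, 182.0], [307.0, 185.0]] ctr [0.5231 0.1329 0.055 ] sides [0.061 0.023 0.061 0.024] ang [np.float64(101.8), np.float64(10.2)]
B 715.5 [[238.0, 231.0], [256.0, 227.0], [267.0, 273.0], [250.0, 277.0]] ctr [0.4496 0.0106 0.055 ] sides [0.067 0.024 0.066 0.025] ang [np.float64(101.7), np.float64(14.8)]
C 786.5 [[309.0, 223.0], [327.0, 223.0], [327.0, 270.0], [309.0, 270.0]] ctr [0.5353 0.0185 0.055 ] sides [0.066 0.023 0.067 0.024] ang [np.float64(91.9), np.float64(0.0)]
```

View pics/crop2.png

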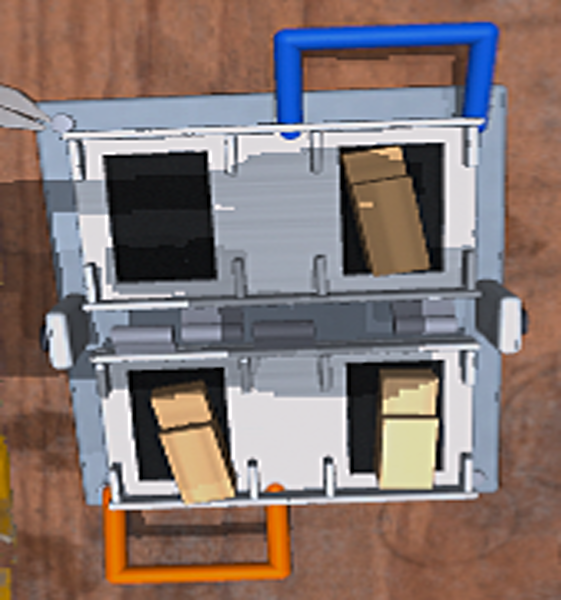

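Crop: the offcuts sit in three pockets, tilted 12°, 14° and 2°, with the empty patch at upper left. The empty patch centre (0.4385,0.1265) matches a hinge at (0.486,0.072) with about 2.5° yaw, so the model is consistent. I take offcut A first.

```bash
python3 -m pendant '[[45,0.0256,0.047,0.06,-0.1],[45,0.0256,0.047,0.12,-0.2],[45,0.0256,0.047,0.17,-0.2],[45,0.0256,0.047,0.2,-0.2],[45,0.0256,0.047,0.23,-0.2],[45,0.0256,0.047,0.25,-0.2],[45,0.0256,0.047,0.261,-0.2],[45,0.0256,0.047,0.261,-0.2],[8,0.0256,0.047,0.261,-0.2],[8,0.0256,0.047,0.261,-0.2],[8,0.0256,0.047,0.261,-0.2],[8,0.0256,0.047,0.261,-0.2]]'; python3 -m pendant '[[8,0,0,0,0],[8,0,0,0,0],[8,0,0,-0.05,0],[8,0,0,-0.1,0]]'
```

```text
t: 3.82
position: [0.5242, 0.1334, 0.0418]
tcp_rot: [1.974, 2.441, 0.003]
wrist_force: [-1.1, -0.7, 5.3]
finger_gap: 0.0206
grasp_force: 61.1
t: 4.32
position: [0.5218, 0.1333, 0.1402]
tcp_rot: [-1.974, -2.441, 0.002]
wrist_force: [1.0, -0.2, -0.0]
finger_gap: 0.0208
grasp_force: 60.2
```

```bash
python3 -m pendant '[[8,-0.055,-0.027,-0.01,0.1],[8,-0.11,-0.055,-0.01,0.2],[8,-0.165,-0.082,-0.01,0.2],[8,-0.22,-0.109,-0.01,0.2],[8,-0.275,-0.137,-0.01,0.2],[8,-0.33,-0.164,-0.01,0.2],[8,-0.385,-0.191,0,0.2],[8,-0.417,-0.207,0.04,0.2],[8,-0.417,-0.207,0.08,0.2],[8,-0.417,-0.207,0.09,0.2],[45,-0.417,-0.207,0.09,0.2],[50,-0.417,-0.207,0.09,0.2]]'; python3 -m pendant '[[50,0,0,0,0],[50,0,0,-0.06,0],[50,0,0,-0.1,0],[50,0,0,-0.13,0],[50,0,0,-0.13,0]]'; python3 - <<'E'
from h import *
st(); print('B',togo([.4496,.008,.10]))
snap('top','t1'); 
E
```

```text
t: 5.82
position: [0.4088, -0.3184, 0.0521]
tcp_rot: [2.217, 2.221, -0.0]
wrist_force: [-0.1, -0.2, 0.8]
finger_gap: 0.0497
grasp_force: 0.0
t: 6.45
position: [0.4092, -0.3192, 0.1845]
tcp_rot: [2.214, 2.217, -0.0]
wrist_force: [0.1, 0.9, -0.2]
finger_gap: 0.0499
grasp_force: 0.0
t 6.45 pos [ 0.4092 -0.3192  0.1845] R [[-0.001, 1.0, -0.006], [1.0, 0.002, 0.006], [0.006, -0.006, -1.0]] F [ 0.1  0.9 -0.2] gap 0.0499 gf 0.0 q [-0.81 -0.18  1.91  0.    1.4  -0.81]
B [0.3277 0.0404 0.0828]
```

```bash
python3 -m pendant '[[45,0.06,0.007,0,-0.1],[45,0.12,0.015,0,-0.22],[45,0.18,0.022,0,-0.22],[45,0.24,0.03,0.03,-0.22],[45,0.3,0.037,0.06,-0.22],[45,0.3277,0.0404,0.083,-0.22],[45,0.3277,0.0404,0.083,-0.22]]'; python3 - <<'E'
from h import *
st(); im,p=snap('wrist','w3')
import pickle; pickle.dump(p,open('w3.pkl','wb'))
E
```

```text
t: 7.38
position: [0.4441, 0.0125, 0.0925]
tcp_rot: [-1.94, -2.462, 0.007]
wrist_force: [-0.7, -0.7, 0.2]
finger_gap: 0.0452
grasp_force: 0.0
t 7.38 pos [0.4441 0.0125 0.0925] R [[-0.234, 0.972, 0.003], [0.972, 0.234, -0.008], [-0.008, 0.001, -1.0]] F [-0.7 -0.7  0.2] gap 0.0452 gf 0.0 q [-0.14 -0.26  2.15  0.    1.27 -0.38]
```

View pics/w3.png

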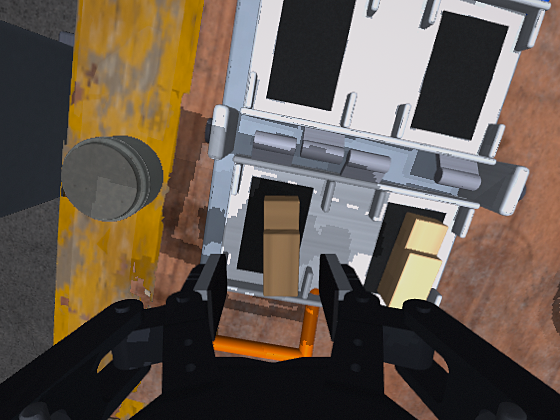

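The offcut runs straight up the picture at px (281,246), between fingertips at about x = 225 and 322. The blue half is now empty.

```bash
python3 - <<'E'
from h import *
import pickle; p=pickle.load(open('w3.pkl','rb'))
w=ray(p,[(281,197),(281,231),(281,296)],.058); print(w.round(4)); st(); print(togo([*w.mean(0)[:2],.040]), togo([*w[[0,2]].mean(0)[:2],.040]))
E
```

```text
[[ 0.4412  0.0412  0.058 ]
 [ 0.4461  0.0213  0.058 ]
 [ 0.4565 -0.0206  0.058 ]]
t 7.42 pos [0.4455 0.0111 0.0944] R [[-0.232, 0.973, 0.002], [0.973, 0.232, -0.005], [-0.005, 0.0, -1.0]] F [ 0.3 -0.7  0.4] gap 0.0449 gf 0.0 q [-0.14 -0.26  2.14 -0.    1.27 -0.38]
[0.0022 0.0034 0.0543] [-0.0016  0.0034  0.0543]
```

```bash
python3 -m pendant '[[45,0.002,0,0.03,0],[45,0.002,0,0.05,0],[45,0.002,0,0.058,0],[45,0.002,0,0.058,0],[8,0.002,0,0.058,0],[8,0.002,0,0.058,0],[8,0.002,0,0.058,0],[8,0.002,0,0.058,0],[8,0.002,0,0.058,0],[8,0.002,0,0.02,0],[8,0.002,0,-0.04,0],[8,0.002,0,-0.04,0]]';python3 - <<'E'
from h import *
st(); print(togo([.400,-.29,.05]))
E
```

```text
t: 8.93
position: [0.4507, 0.0116, 0.1428]
tcp_rot: [1.944, 2.456, 0.009]
wrist_force: [1.2, -0.3, 0.1]
finger_gap: 0.0205
grasp_force: 59.8
t 8.93 pos [0.4507 0.0116 0.1428] R [[-0.23, 0.973, -0.004], [0.973, 0.23, 0.01], [0.011, -0.001, -1.0]] F [ 1.2 -0.3  0.1] gap 0.0205 gf 59.8 q [-0.14 -0.32  2.1   0.    1.35 -0.37]
[-0.2816 -0.1196  0.0926]
```

```bash
python3 -m pendant '[[8,-0.055,-0.016,-0.01,0.1],[8,-0.11,-0.032,-0.01,0.22],[8,-0.165,-0.048,-0.01,0.22],[8,-0.22,-0.063,-0.01,0.22],[8,-0.275,-0.08,0,0.22],[8,-0.317,-0.091,0.04,0.22],[8,-0.317,-0.091,0.08,0.22],[8,-0.317,-0.091,0.087,0.22],[8,-0.317,-0.091,0.087,0.22],[40,-0.317,-0.091,0.087,0.22],[40,-0.317,-0.091,0.087,0.22],[40,-0.317,-0.091,0.087,0.22]]'; python3 -m pendant '[[45,0,0,0,0],[45,0,0,-0.06,0],[45,0,0,-0.1,0],[45,0.03,0.01,-0.12,0],[45,0.09,0.03,-0.12,0],[45,0.15,0.06,-0.11,0],[45,0.21,0.08,-0.09,-0.04],[45,0.27,0.1,-0.05,-0.04],[45,0.333,0.1003,-0.05,-0.04],[45,0.333,0.1003,-0.05,-0.04],[45,0.333,0.1003,-0.05,-0.04]]'; python3 - <<'E'
from h import *
st(); im,p=snap('wrist','w4')
import pickle; pickle.dump(p,open('w4.pkl','wb'))
E
```

```text
t: 10.42
position: [0.4318, -0.3178, 0.0512]
tcp_rot: [2.218, 2.222, -0.0]
wrist_force: [0.7, -0.2, 0.0]
finger_gap: 0.0399
grasp_force: 0.0
t: 11.8
position: [0.5312, 0.0162, 0.1001]
tcp_rot: [2.17, 2.271, -0.001]
wrist_force: [0.6, 0.5, -0.1]
finger_gap: 0.0446
grasp_force: 0.0
t 11.8 pos [0.5312 0.0162 0.1001] R [[-0.045, 0.999, -0.001], [0.999, 0.045, -0.0], [-0.0, -0.001, -1.0]] F [ 0.6  0.5 -0.1] gap 0.0446 gf 0.0 q [-0.11 -0.05  1.94 -0.    1.25 -0.15]
```

View pics/w4.png

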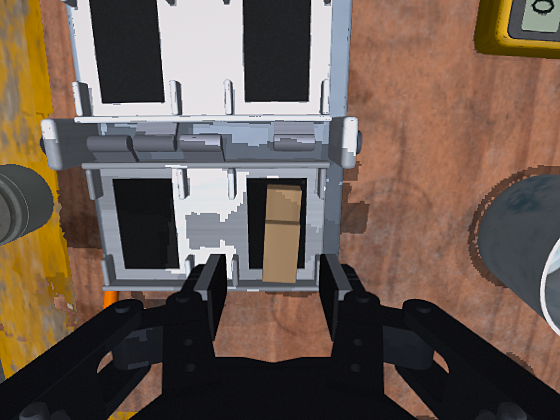

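Offcut C is at px (283,234), centred between the fingers, and its left neighbour pocket is empty. The hinge lies level in the picture at this 2.6° tool yaw, which confirms the nest yaw.

```bash
python3 -m pendant '[[45,0,0.003,0.03,0],[45,0,0.003,0.05,0],[45,0,0.003,0.06,0],[45,0,0.003,0.06,0],[8,0,0.003,0.06,0],[8,0,0.003,0.06,0],[8,0,0.003,0.06,0],[8,0,0.003,0.06,0],[8,0,0.003,0.06,0],[8,0,0.003,0.02,0],[8,0,0.003,-0.04,0],[8,0,0.003,-0.04,0]]';python3 - <<'E'
from h import *
st(); print(togo([.385,-.318,.058]))
import pickle; p=pickle.load(open('w4.pkl','rb')); im=cv2.imread('pics/w4.png')
m=cv2.inRange(im,(0,0,0),(45,45,45))
for n,(x0,y0,x1,y1) in {'LL':(105,170,185,275),'CL':(88,0,170,108),'CR':(235,0,315,108)}.items():
    k=np.zeros_like(m); k[y0:y1,x0:x1]=m[y0:y1,x0:x1]; c=max(cv2.findContours(k,0,2)[0],key=cv2.contourArea); b=cv2.approxPolyDP(c,6,True).reshape(-1,2)
    w=ray(p,b,.034); print(n,b.tolist(),w[:,:2].round(4).tolist(),w.mean(0)[:2].round(4))
E
```

```text
t: 13.35
position: [0.5378, 0.0156, 0.1461]
tcp_rot: [2.167, 2.263, 0.011]
wrist_force: [-0.2, -0.1, 0.0]
finger_gap: 0.0204
grasp_force: 64.5
t 13.35 pos [0.5378 0.0156 0.1461] R [[-0.043, 0.999, -0.001], [0.999, 0.043, 0.011], [0.011, -0.001, -1.0]] F [-0.2 -0.1  0. ] gap 0.0204 gf 64.5 q [-0.11 -0.09  1.9   0.    1.32 -0.15]
[-0.3266 -0.1681  0.0867]
LL [[113, 179], [125, 267], [178, 267], [170, 179]] [[0.4226, 0.0448], [0.4252, -0.0195], [0.4638, -0.0176], [0.4609, 0.0464]] [0.4431 0.0135]
CL [[89, 0], [102, 101], [163, 101], [155, 0]] [[0.4169, 0.1508], [0.4199, 0.0942], [0.4585, 0.0956], [0.456, 0.1518]] [0.4378 0.1231]
CR [[243, 0], [245, 99], [307, 100], [310, 0]] [[0.5072, 0.1536], [0.5097, 0.0988], [0.5483, 0.1], [0.5461, 0.1554]] [0.5278 0.1269]
```

```bash
python3 -m pendant '[[8,-0.055,-0.028,-0.01,0.04],[8,-0.11,-0.056,-0.01,0.04],[8,-0.165,-0.084,-0.01,0.04],[8,-0.22,-0.112,-0.01,0.04],[8,-0.275,-0.14,-0.01,0.04],[8,-0.3266,-0.168,0.04,0.04],[8,-0.3266,-0.168,0.08,0.04],[8,-0.3266,-0.168,0.087,0.04],[8,-0.3266,-0.168,0.087,0.04],[40,-0.3266,-0.168,0.087,0.04],[40,-0.3266,-0.168,0.087,0.04],[40,-0.3266,-0.168,0.087,0.04]]'; python3 -m pendant '[[45,0,0,-0.06,0],[60,0,0,-0.12,0],[85,0,0,-0.16,0]]'; python3 - <<'E'
from h import *
st(); im,p=snap('wrist','w5'); im,p=snap('top','t2')
hsv=cv2.cvtColor(im,cv2.COLOR_BGR2HSV); m=cv2.inRange(hsv,(22,150,120),(35,255,255))
n,l,s,c=cv2.connectedComponentsWithStats(m)
for i in range(1,n):
    if s[i,4]>60: print(c[i].round(),s[i,4],ray(p,c[i],.035)[0].round(3))
print('to view module',togo([.465,.30,.30]))
cv2.imwrite('pics/tb2.png',cv2.resize(im[215:290,340:410],None,fx=5,fy=5))
E
```

```text
t: 14.85
position: [0.3811, -0.318, 0.0542]
tcp_rot: [2.218, 2.222, -0.0]
wrist_force: [0.0, -0.1, 0.5]
finger_gap: 0.0399
grasp_force: 0.0
t: 15.22
position: [0.3811, -0.3184, 0.2171]
tcp_rot: [2.217, 2.219, -0.0]
wrist_force: [-0.4, -0.8, -0.3]
finger_gap: 0.076
grasp_force: 0.0
t 15.22 pos [ 0.3811 -0.3184  0.2171] R [[-0.001, 1.0, -0.004], [1.0, 0.001, 0.003], [0.003, -0.004, -1.0]] F [-0.4 -0.8 -0.3] gap 0.076 gf 0.0 q [-0.85 -0.26  1.92 -0.    1.47 -0.85]
[225. 153.] 110 [0.721 0.157 0.035]
[344. 187.] 269 [ 0.621 -0.222  0.035]
[151. 201.] 136 [0.559 0.383 0.035]
[341. 244.] 695 [ 0.439 -0.213  0.035]
[498. 219.] 132 [ 0.529 -0.728  0.035]
[171. 234.] 150 [0.459 0.314 0.035]
[164. 275.] 812 [0.33  0.331 0.035]
[242. 270.] 222 [0.353 0.09  0.035]
[281. 272.] 111 [ 0.35  -0.028  0.035]
[201. 284.] 88 [0.307 0.214 0.035]
[227. 282.] 215 [0.315 0.138 0.035]
[132. 283.] 108 [0.302 0.427 0.035]
[318. 288.] 553 [ 0.304 -0.142  0.035]
[524. 290.] 312 [ 0.302 -0.809  0.035]
to view module [ 0.6192  0.0839 -0.0848]
```

View pics/w5.png

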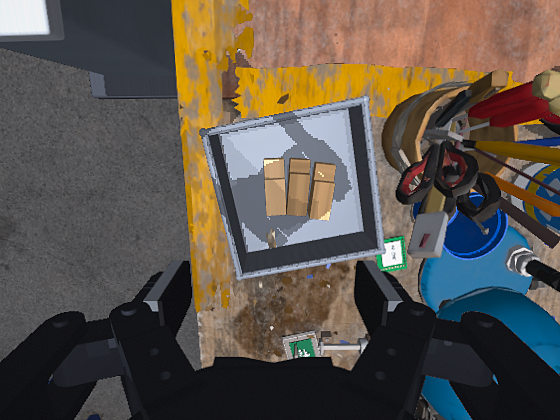

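All three offcuts lie in the bin, at (275,187), (299,187) and (322,192). The module is still at (0.459,0.314).

```bash
python3 -m pendant '[[85,0.06,0.007,0,0],[85,0.12,0.014,0,0],[85,0.18,0.021,0,0],[85,0.24,0.028,0,0],[85,0.3,0.035,0,0],[85,0.36,0.042,0,0],[85,0.42,0.05,0,0],[85,0.48,0.057,0,0],[85,0.54,0.064,0,0],[85,0.6,0.07,0,0],[85,0.65,0.077,0,0],[85,0.65,0.077,0,0]]'; python3 -m pendant '[[85,0,0,0,0],[85,0,0,0,0]]' >/dev/null; python3 - <<'E'
from h import *
st(); im,p=snap('wrist','w6')
hsv=cv2.cvtColor(im,cv2.COLOR_BGR2HSV); hsv[:, :, 0]
m=cv2.inRange(hsv,(22,150,60),(35,255,255)); k=cv2.morphologyEx(m,cv2.MORPH_CLOSE,np.ones((25,25)))
for c in cv2.findContours(k,0,2)[0]:
    if cv2.contourArea(c)>1500:
        b=cv2.boxPoints(cv2.minAreaRect(c)); w=ray(p,b,.035); print(b.round().tolist(),'ctr',w.mean(0).round(4),np.linalg.norm(w-np.roll(w,1,0),axis=1).round(4),[np.degrees(np.arctan2(*(w[i]-w[i-1])[1::-1])).round(1) for i in range(2)])
E
```

```text
t: 16.82
position: [0.4558, 0.3349, 0.2115]
tcp_rot: [-2.215, -2.227, 0.003]
wrist_force: [0.6, 0.0, -0.5]
finger_gap: 0.0851
grasp_force: 0.0
t 17.07 pos [0.4566 0.3313 0.2128] R [[0.0, 1.0, -0.0], [1.0, -0.0, -0.0], [-0.0, -0.0, -1.0]] F [-0.2  0.5  0. ] gap 0.085 gf 0.0 q [ 0.5  -0.08  1.78 -0.    1.45  0.5 ]
[[250.0, 172.0], [287.0, 167.0], [295.0, 234.0], [259.0, 239.0]] ctr [0.4562 0.3182 0.035 ] [0.0728 0.037  0.0725 0.0393] [np.float64(96.0), np.float64(7.1)]
[[339.0, 161.0], [377.0, 96.0], [409.0, 115.0], [371.0, 180.0]] ctr [0.5559 0.3851 0.035 ] [0.0393 0.0708 0.0373 0.072 ] [np.float64(150.8), np.float64(61.9)]
[[100.0, 71.0], [168.0, 56.0], [183.0, 124.0], [115.0, 139.0]] ctr [0.3303 0.4233 0.035 ] [0.063  0.0673 0.0618 0.0708] [np.float64(95.9), np.float64(10.6)]
```

View pics/w6.png

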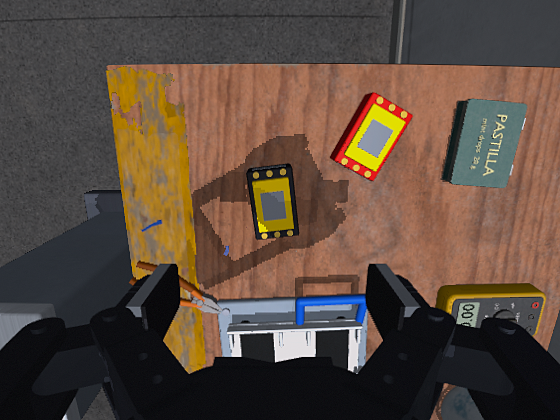

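The black module is at px (273,202), long axis 96°, which gives a centre of (0.456,0.318). The red look-alike is at (375,137), so I open to only 65 mm to stay clear of it.

```bash
python3 -m pendant '[[65,-0.0135,0,0.05,-0.1],[65,-0.0135,0,0.1,-0.1],[65,-0.0135,0,0.14,-0.1],[65,-0.0135,0,0.17,-0.1],[65,-0.0135,0,0.195,-0.1],[65,-0.0135,0,0.205,-0.1],[65,-0.0135,0,0.205,-0.1],[30,-0.0135,0,0.205,-0.1],[30,-0.0135,0,0.205,-0.1],[30,-0.0135,0,0.205,-0.1],[30,-0.0135,0,0.205,-0.1],[30,-0.0135,0,0.205,-0.1]]'; python3 -m pendant '[[30,0,0,0,0],[30,0,0,-0.05,0],[30,0,0,-0.1,0],[30,0,0,-0.12,0],[30,0,0,-0.12,0]]';python3 - <<'E'
from h import *
st(); print(togo([.4433,.0135,.060]))
im,p=snap('wrist','w7')
hsv=cv2.cvtColor(im,cv2.COLOR_BGR2HSV); hsv[:, :, 0]
m=cv2.inRange(hsv,(22,150,60),(35,255,255)); k=cv2.morphologyEx(m,cv2.MORPH_CLOSE,np.ones((25,25)))
for c in cv2.findContours(k,0,2)[0]:
    if cv2.contourArea(c)>1500:
        b=cv2.boxPoints(cv2.minAreaRect(c)); print(b.round().tolist());
E
```

```text
t: 18.62
position: [0.458, 0.3195, 0.0098]
tcp_rot: [2.1, 2.335, 0.004]
wrist_force: [-0.3, -0.6, 6.7]
finger_gap: 0.0465
grasp_force: 64.0
t: 19.25
position: [0.4572, 0.3192, 0.1289]
tcp_rot: [2.1, 2.335, 0.004]
wrist_force: [-0.0, -0.1, -2.6]
finger_gap: 0.047
grasp_force: 63.3
t 19.25 pos [0.4572 0.3192 0.1289] R [[-0.106, 0.994, 0.001], [0.994, 0.106, 0.002], [0.002, 0.001, -1.0]] F [-0.  -0.1 -2.6] gap 0.047 gf 63.3 q [ 0.48 -0.02  1.87  0.    1.3   0.37]
[-0.3026 -0.0463  0.0685]
[[225.0, 214.0], [319.0, 213.0], [321.0, 360.0], [227.0, 362.0]]
[[364.0, 168.0], [428.0, 85.0], [468.0, 116.0], [404.0, 198.0]]
[[65.0, 0.0], [155.0, 0.0], [155.0, 107.0], [65.0, 107.0]]
```

View pics/w7.png

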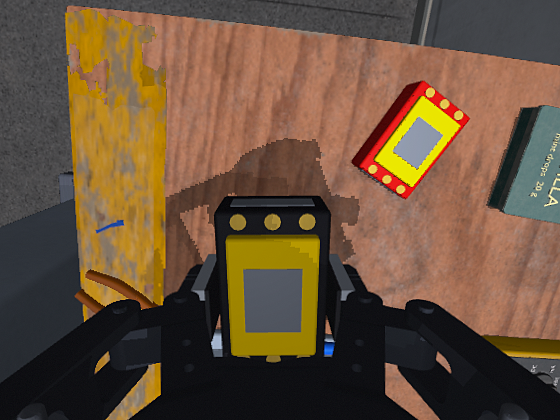

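The module is held square, with its cover spanning px x 226–320, rows 236–357. Now I compute its offset from the TCP.

```bash
python3 - <<'E'
from h import *
p=vision.camera_params('wrist'); o=st(); M=R.from_rotvec(o['tcp_rot']).as_matrix()
w=ray(p,[(226,236),(320,236),(319,357),(230,357)],o['position'][2]+.0252); v=(w-o['position'])@M; print(v.round(4),v.mean(0).round(4))
w=ray(p,[(215,212),(329,211)],o['position'][2]+.0202); print(((w-o['position'])@M).round(4))
E
```

```text
t 19.3 pos [0.4561 0.3185 0.1268] R [[-0.106, 0.994, -0.001], [0.994, 0.106, -0.001], [-0.001, -0.001, -1.0]] F [-0.8  0.1 -3. ] gap 0.0468 gf 63.3 q [ 0.48 -0.02  1.87  0.    1.3   0.37]
[[ 0.0267 -0.019  -0.0252]
 [ 0.0267  0.0179 -0.0252]
 [-0.0306  0.0199 -0.0252]
 [-0.0306 -0.0197 -0.0252]] [-0.0019 -0.0002 -0.0252]
[[ 0.0351 -0.0237 -0.0202]
 [ 0.0355  0.0219 -0.0202]]
```

```bash
python3 -m pendant '[[30,-0.05,-0.0075,0,0.058],[30,-0.1,-0.015,0,0.058],[30,-0.15,-0.0225,0,0.058],[30,-0.2,-0.03,0,0.058],[30,-0.25,-0.0375,0,0.058],[30,-0.28,-0.042,0,0.058],[30,-0.2998,-0.0449,0.03,0.058],[30,-0.2998,-0.0449,0.062,0.058],[30,-0.2998,-0.0449,0.062,0.058],[30,-0.2998,-0.0449,0.062,0.058],[30,-0.2998,-0.0449,0.062,0.058]]';python3 - <<'E'
from h import *
o=st(); p=vision.camera_params('wrist');im,_=snap('wrist','w8'); print(togo([.4432,.0155,.044]))
M=R.from_rotvec(o['tcp_rot']).as_matrix()
m=cv2.inRange(cv2.cvtColor(im,cv2.COLOR_BGR2HSV),(22,150,60),(35,255,255))
print(np.degrees(np.arctan2(-M[0,0],M[1,0])))
E
```

```text
t: 20.68
position: [0.4446, 0.0161, 0.0672]
tcp_rot: [2.169, 2.27, 0.002]
wrist_force: [0.4, -0.8, -1.6]
finger_gap: 0.0466
grasp_force: 63.0
t 20.68 pos [0.4446 0.0161 0.0672] R [[-0.046, 0.999, -0.0], [0.999, 0.046, 0.002], [0.002, -0.0, -1.0]] F [ 0.4 -0.8 -1.6] gap 0.0466 gf 63.0 q [-0.13 -0.23  2.17 -0.    1.21 -0.18]
[-0.0006 -0.0015  0.0233]
2.6158235821819575
```

View pics/w8.png

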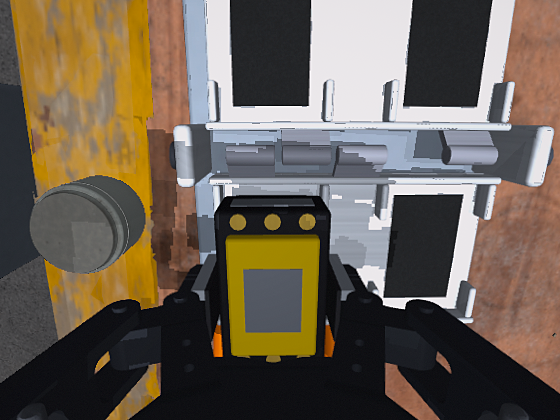

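The module hovers over the empty left pocket, parallel to its walls and still held the same way. I lower it in.

```bash
python3 -m pendant '[[30,-0.0006,-0.001,0.008,0],[30,-0.0006,-0.001,0.016,0],[30,-0.0006,-0.001,0.021,0],[30,-0.0006,-0.001,0.023,0],[30,-0.0006,-0.001,0.023,0]]'
```

```text
t: 21.35
position: [0.443, 0.0153, 0.0438]
tcp_rot: [-2.171, -2.271, 0.0]
wrist_force: [-3.8, 0.1, 5.5]
finger_gap: 0.0467
grasp_force: 64.0
```

```bash
python3 -m pendant '[[62,0,0,0,0],[62,0,0,0,0],[62,0,0,0,0],[62,0,0,-0.03,0],[62,0,0,-0.07,0],[0,0,0,-0.07,0],[0,-0.002,0,-0.07,0],[0,-0.002,0,-0.07,0],[0,-0.002,0,-0.07,0],[0,-0.002,0,-0.06,0],[0,-0.002,0,-0.06,0]]';python3 - <<'E'
from h import *
o=st();im,p=snap('wrist','w9'); cv2.imwrite('pics/w9c.png',im[100:400,120:440]); print(togo([.4433,.0133,.072]))
E
```

```text
t: 22.72
position: [0.4417, 0.0135, 0.1014]
tcp_rot: [-2.169, -2.269, 0.003]
wrist_force: [0.1, 0.9, 0.6]
finger_gap: -0.0
grasp_force: 0.0
t 22.73 pos [0.4417 0.0135 0.1014] R [[-0.045, 0.999, 0.001], [0.999, 0.045, -0.003], [-0.003, 0.0, -1.0]] F [0.1 0.9 0.6] gap -0.0 gf 0.0 q [-0.14 -0.29  2.15  0.    1.28 -0.18]
[-0.0002  0.0013  0.0299]
```

View pics/w9c.png

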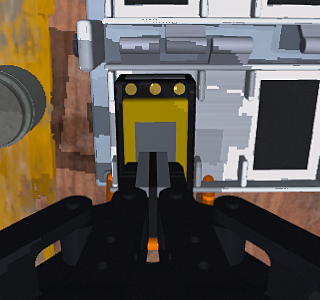

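The module sits in its pocket between the walls, with the closed fingers above the middle of its cover. I press it down.

```bash
python3 -m pendant '[[0,0,0.001,0.02,0],[0,0,0.001,0.03,0],[0,0,0.001,0.033,0],[0,0,0.001,0.035,0],[0,0,0.001,0.036,0],[0,0,0.001,0.037,0],[0,0,0.001,0.0375,0]]'
```

```text
t: 23.65
position: [0.4442, 0.0133, 0.0671]
tcp_rot: [2.171, 2.271, 0.0]
wrist_force: [-4.5, 0.8, 7.1]
finger_gap: 0.0001
grasp_force: 3.4
```

```bash
python3 -m pendant '[[0,0,0,0.001,0],[0,0,0,0.002,0],[0,0,0,0.002,0],[0,0,0,0.003,0]]'; python3 -m pendant '[[0,0,0,0.001,0],[0,0,0,0.002,0],[0,0,0,0.002,0]]'
```

```text
t: 24.15
position: [0.4442, 0.0134, 0.0641]
tcp_rot: [2.171, 2.271, 0.0]
wrist_force: [-4.4, 0.7, 7.5]
finger_gap: -0.0005
grasp_force: 3.4
t: 24.52
position: [0.4446, 0.0133, 0.0639]
tcp_rot: [-2.17, -2.271, 0.0]
wrist_force: [-9.4, 1.4, 18.4]
finger_gap: 0.0001
grasp_force: 8.7
```

The cover bottomed out at z = 0.064 with 18 N, so it is flush. Next I lift off and turn toward the blue handle.

```bash
python3 -m pendant '[[0,0,0,-0.03,0],[0,0,0,-0.08,0.17],[20,0.04,0.017,-0.08,0.34],[40,0.08,0.034,-0.08,0.51],[40,0.12,0.052,-0.08,0.68],[40,0.16,0.07,-0.08,0.85],[40,0.197,0.0859,-0.08,1.0],[40,0.197,0.0859,-0.08,1.0]]'; python3 -m pendant '[[40,0,0,0,0.17],[40,0,0,0,0.34],[40,0,0,0,0.5],[40,0,0,0,0.5],[40,0,0,0,0.5]]'; python3 - <<'E'
from h import *
o=st(); print(togo([.5211,.2142,.033])); im,p=snap('wrist','w10'); cv2.imwrite('pics/x.png',im)
hsv=cv2.cvtColor(im,cv2.COLOR_BGR2HSV); m=cv2.inRange(hsv,(105,150,60),(125,255,255)); 
n,l,s,c=cv2.connectedComponentsWithStats(m)
for i in range(1,n):
    if s[i,4]>200:
        print(c[i],s[i]); ys,xs=np.nonzero(l==i); 
E
```

```text
t: 25.52
position: [0.5216, 0.2162, 0.1412]
tcp_rot: [-3.014, -0.885, -0.002]
wrist_force: [-0.1, -0.8, -0.2]
finger_gap: 0.0402
grasp_force: 0.0
t: 26.15
position: [0.5208, 0.2136, 0.1408]
tcp_rot: [3.141, 0.074, 0.001]
wrist_force: [0.0, 0.4, 0.5]
finger_gap: 0.0398
grasp_force: 0.0
t 26.15 pos [0.5208 0.2136 0.1408] R [[0.999, 0.047, 0.0], [0.047, -0.999, 0.0], [0.0, -0.0, -1.0]] F [0.  0.4 0.5] gap 0.0398 gf 0.0 q [ 0.26 -0.02  1.84 -0.    1.32  1.78]
[ 0.0003 -0.0006  0.1078]
[284.73316062 209.1619171 ] [ 266  161   65  103 2316]
```

View pics/w10.png

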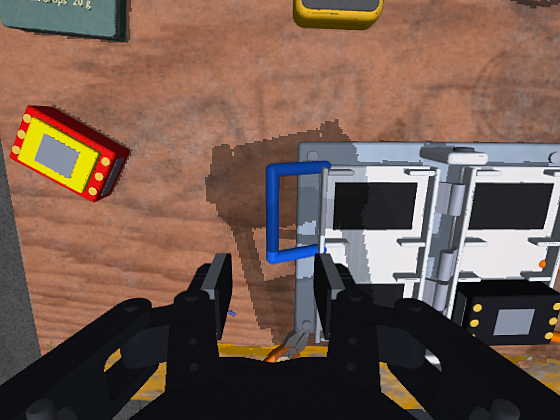

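The blue bar is at column 272, rows 163–260, between the fingers at 232 and 316. The module is at (513,320) with its label showing. I check the geometry by projection.

```bash
python3 - <<'E'
from h import *
p=vision.camera_params('wrist'); print(proj(p,[.5211,.2142,.05]), ray(p,[(272,163),(272,261)],.05).round(4)); print(togo([.5211,.2142,.033]))
E
python3 -m pendant '[[40,0,0,0.05,0],[40,0,0,0.09,0],[40,0,0,0.107,0],[40,0,0,0.107,0],[0,0,0,0.107,0],[0,0,0,0.107,0],[0,0,0,0.107,0],[0,0,0,0.107,0],[0,0,0,0.107,0]]'
```

```text
[[272.03298279 214.96635699]] [[0.5607 0.216  0.05  ]
 [0.4828 0.2125 0.05  ]]
[ 0.0004 -0.0005  0.1077]
t: 27.32
position: [0.5224, 0.2141, 0.0358]
tcp_rot: [-3.141, -0.071, -0.006]
wrist_force: [-0.8, -2.2, 5.9]
finger_gap: 0.0075
grasp_force: 58.8
```

Gripped. Now I swing it along the arc.

```bash
python3 -m pendant '[[0,0,0.0012,-0.0183,0],[0,0,0.0048,-0.0362,0],[0,0,0.0107,-0.0536,0],[0,0,0.0188,-0.07,0],[0,0,0.0289,-0.0852,0],[0,0,0.041,-0.099,0],[0,0,0.0548,-0.1111,0],[0,0,0.07,-0.1212,0],[0,0,0.0864,-0.1293,0],[0,0,0.1038,-0.1352,0],[0,0,0.1217,-0.1388,0],[0,0,0.14,-0.14,0]]'; python3 -m pendant '[[0,0,0.0183,0.0012,0],[0,0,0.0362,0.0048,0],[0,0,0.0536,0.0107,0],[0,0,0.07,0.0188,0],[0,0,0.0852,0.0289,0],[0,0,0.099,0.041,0]]'
```

```text
t: 28.82
position: [0.5291, 0.076, 0.1786]
tcp_rot: [-3.136, -0.072, -0.011]
wrist_force: [1.5, 4.4, 8.3]
finger_gap: 0.0073
grasp_force: 63.2
t: 29.58
position: [0.5337, -0.0248, 0.1338]
tcp_rot: [-3.139, -0.07, -0.01]
wrist_force: [8.5, 5.0, 0.1]
finger_gap: 0.0074
grasp_force: 67.9
```

```bash
python3 -m pendant '[[0,-0.001,0.0121,0.0138,0],[0,-0.001,0.0222,0.029,0],[0,-0.001,0.0303,0.0454,0],[0,-0.001,0.0362,0.0628,0],[0,-0.001,0.0398,0.0807,0],[0,-0.001,0.041,0.098,0],[0,-0.001,0.041,0.098,0],[0,-0.001,0.041,0.098,0]]'; python3 - <<'E'
from h import *
o=st(); print(togo([.5338,-.0655,.033]))
E
```

```text
t: 30.58
position: [0.5332, -0.0657, 0.0337]
tcp_rot: [3.141, 0.07, 0.004]
wrist_force: [6.8, 1.3, -2.1]
finger_gap: 0.0077
grasp_force: 70.4
t 30.57 pos [ 0.5332 -0.0657  0.0337] R [[0.999, 0.045, 0.002], [0.045, -0.999, 0.0], [0.002, 0.0, -1.0]] F [ 6.8  1.3 -2.1] gap 0.0077 gf 70.4 q [-0.26  0.05  1.96  0.    1.12  1.26]
[ 0.0006 -0.0002  0.0007]
```

```bash
python3 -m pendant '[[32,0,0,0,0],[32,0,0,0,0],[32,0,0,0,0],[35,0,0,-0.05,0],[35,0,0,-0.09,0],[35,-0.05,0,-0.09,0],[35,-0.0834,0,-0.09,0],[35,-0.0834,0,-0.09,0],[35,-0.0834,0,-0.09,0]]'; python3 - <<'E'
from h import *
o=st(); im,p=snap('wrist','w11'); print(proj(p,[.4499,-.0694,.05]),togo([.4499,-.0694,.033]))
E
```

```text
t: 31.7
position: [0.4495, -0.0696, 0.1247]
tcp_rot: [3.141, 0.071, 0.001]
wrist_force: [0.9, 0.3, -0.2]
finger_gap: 0.035
grasp_force: 0.0
t 31.7 pos [ 0.4495 -0.0696  0.1247] R [[0.999, 0.045, 0.001], [0.045, -0.999, 0.0], [0.001, -0.0, -1.0]] F [ 0.9  0.3 -0.2] gap 0.035 gf 0.0 q [-0.32 -0.28  2.1  -0.    1.32  1.21]
[[272.37934935 221.2259335 ]] [ 0.0001 -0.0002  0.0918]
```

View pics/w11.png

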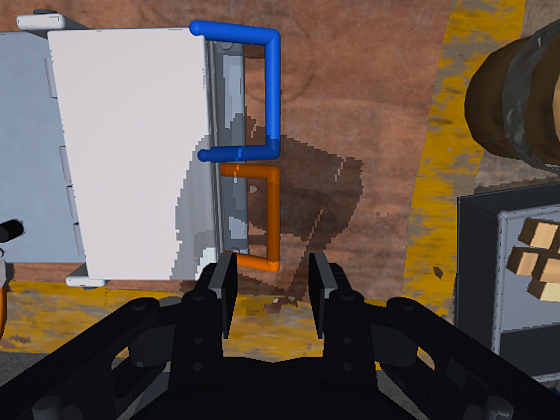

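The clamshell is shut. The orange bar is at column 274, rows 168–268, as predicted, so I grip it.

```bash
python3 -m pendant '[[35,0.001,0,0.05,0],[35,0.001,0,0.08,0],[35,0.001,0,0.092,0],[35,0.001,0,0.092,0],[0,0.001,0,0.092,0],[0,0.001,0,0.092,0],[0,0.001,0,0.092,0],[0,0.001,0,0.092,0],[0,0.001,0,0.092,0]]'; python3 -m pendant '[[0,0,-0.0012,-0.0183,0],[0,0,-0.0048,-0.0362,0],[0,0,-0.0107,-0.0536,0],[0,0,-0.0188,-0.07,0],[0,0,-0.0289,-0.0852,0],[0,0,-0.041,-0.099,0]]'
```

```text
t: 32.88
position: [0.4514, -0.0697, 0.0341]
tcp_rot: [3.14, 0.071, 0.005]
wrist_force: [0.5, 1.3, 7.2]
finger_gap: 0.0076
grasp_force: 58.7
t: 33.62
position: [0.4495, -0.032, 0.1331]
tcp_rot: [3.131, 0.07, 0.006]
wrist_force: [3.1, -11.2, -1.7]
finger_gap: 0.0074
grasp_force: 58.4
```

```bash
python3 -m pendant '[[0,0,-0.0138,-0.0121,0],[0,0,-0.029,-0.0222,0],[0,0,-0.0454,-0.0303,0],[0,0,-0.0628,-0.0362,0],[0,0,-0.0807,-0.0398,0],[0,0,-0.099,-0.041,0]]'; python3 -m pendant '[[0,0,-0.0183,0.0012,0],[0,0,-0.0362,0.0048,0],[0,0,-0.0536,0.0107,0],[0,0,-0.07,0.0188,0],[0,0,-0.0852,0.0289,0],[0,0,-0.099,0.041,0]]'
```

```text
t: 34.38
position: [0.4451, 0.0684, 0.1773]
tcp_rot: [3.134, 0.07, 0.006]
wrist_force: [-5.7, -8.4, 13.5]
finger_gap: 0.0074
grasp_force: 63.0
t: 35.12
position: [0.4401, 0.1693, 0.1325]
tcp_rot: [3.139, 0.072, 0.004]
wrist_force: [0.8, -4.1, 4.3]
finger_gap: 0.0071
grasp_force: 67.6
```

```bash
python3 -m pendant '[[0,0,-0.0121,0.0138,0],[0,0,-0.0222,0.029,0],[0,0,-0.0303,0.0454,0],[0,0,-0.0362,0.0628,0],[0,0,-0.0398,0.0807,0],[0,0,-0.041,0.099,0],[0,0,-0.041,0.099,0],[0,0,-0.041,0.1,0],[0,0,-0.041,0.1,0]]'; python3 - <<'E'
from h import *
st(); snap('wrist','w12'); snap('scene','s12')
E
```

```text
t: 36.25
position: [0.4387, 0.2101, 0.033]
tcp_rot: [3.14, 0.069, 0.002]
wrist_force: [-1.4, -6.9, 15.3]
finger_gap: 0.0075
grasp_force: 69.8
t 36.25 pos [0.4387 0.2101 0.033 ] R [[0.999, 0.044, 0.002], [0.044, -0.999, 0.001], [0.002, -0.001, -1.0]] F [-1.4 -6.9 15.3] gap 0.0075 gf 69.8 q [ 0.29 -0.06  2.08 -0.    1.12  1.82]
```

View pics/s12.png

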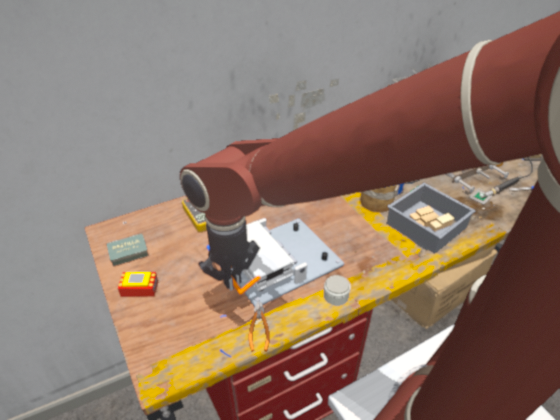

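The clamshell is over, with the orange bar down on the +y side and the offcuts still in the bin. Now I swing the orange half back.

```bash
python3 -m pendant '[[0,0,0.0012,-0.0183,0],[0,0,0.0048,-0.0362,0],[0,0,0.0107,-0.0536,0],[0,0,0.0188,-0.07,0],[0,0,0.0289,-0.0852,0],[0,0,0.041,-0.099,0],[0,0,0.0548,-0.1111,0],[0,0,0.07,-0.1212,0],[0,0,0.0864,-0.1293,0],[0,0,0.1038,-0.1352,0],[0,0,0.1217,-0.1388,0],[0,0,0.14,-0.14,0]]'; python3 -m pendant '[[0,0,0.0183,0.0012,0],[0,0,0.0362,0.0048,0],[0,0,0.0536,0.0107,0],[0,0,0.07,0.0188,0],[0,0,0.0852,0.0289,0],[0,0,0.099,0.041,0]]';  python3 -m pendant '[[0,0.001,0.0121,0.0138,0],[0,0.001,0.0222,0.029,0],[0,0.001,0.0303,0.0454,0],[0,0.001,0.0362,0.0628,0],[0,0.001,0.0398,0.0807,0],[0,0.001,0.041,0.1,0],[0,0.001,0.041,0.1,0],[0,0.001,0.041,0.1,0]]'
```

```text
t: 37.85
position: [0.4456, 0.0727, 0.1748]
tcp_rot: [-3.134, -0.072, -0.008]
wrist_force: [-0.0, 2.9, 12.6]
finger_gap: 0.0076
grasp_force: 66.7
t: 38.6
position: [0.4503, -0.028, 0.1311]
tcp_rot: [-3.138, -0.07, -0.009]
wrist_force: [5.5, 1.3, 5.4]
finger_gap: 0.0072
grasp_force: 71.3
t: 39.6
position: [0.4523, -0.0695, 0.0296]
tcp_rot: [-3.141, -0.07, -0.006]
wrist_force: [8.3, -2.4, -2.4]
finger_gap: 0.0077
grasp_force: 77.3
```

```bash
python3 -m pendant '[[0,0,0,-0.003,0],[0,0,0,-0.003,0],[32,0,0,-0.003,0],[32,0,0,-0.003,0],[32,0,0,-0.003,0],[40,0,0,-0.06,0],[40,0,0,-0.12,0],[40,0.03,-0.05,-0.17,0],[40,0.06,-0.1,-0.2,0],[40,0.06,-0.15,-0.2,0],[40,0.06,-0.18,-0.2,0],[40,0.06,-0.18,-0.2,0]]'; python3 - <<'E'
from h import *
st(); im,p=snap('wrist','w13'); import pickle; pickle.dump(p,open('w13.pkl','wb'))
print('orange exp',proj(p,[.4499,-.0694,.05]),'blue exp',proj(p,[[.5211,.2142,.05],[.5211,.2142,.054]]))
E
```

```text
t: 41.1
position: [0.5023, 0.1149, 0.23]
tcp_rot: [-3.141, -0.077, 0.002]
wrist_force: [1.0, -0.8, -0.3]
finger_gap: 0.04
grasp_force: 0.0
t 41.1 pos [0.5023 0.1149 0.23  ] R [[0.999, 0.049, -0.001], [0.049, -0.999, -0.0], [-0.001, -0.0, -1.0]] F [ 1.  -0.8 -0.3] gap 0.04 gf 0.0 q [ 0.08 -0.21  1.87  0.    1.49  1.6 ]
orange exp [[437.92072841 245.4650663 ]] blue exp [[176.25085182 168.05056665]
 [175.09139609 168.61586647]]
```

View pics/w13.png

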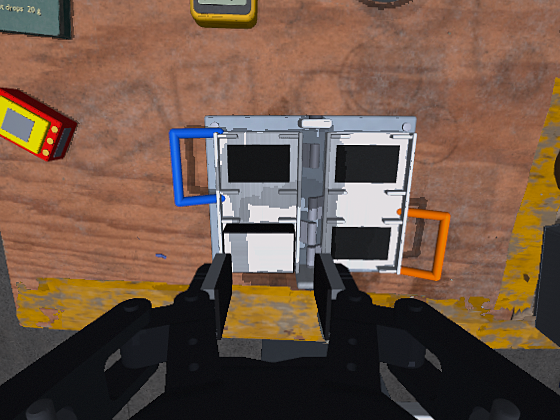

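The module lies aluminium side up in the blue half's pocket at (259,249). The orange half is flat with empty pockets. I touch the blue bar lightly to check that the leaf is fully down.

```bash
python3 -m pendant '[[0,0.012,-0.05,0.03,0],[0,0.0237,-0.0983,0.07,0],[0,0.0237,-0.0983,0.11,0],[0,0.0237,-0.0983,0.15,0],[0,0.0237,-0.0983,0.165,0],[0,0.0237,-0.0983,0.17,0],[0,0.0237,-0.0983,0.172,0],[0,0.0237,-0.0983,0.172,0]]';  python3 -m pendant '[[0,0,0,0.002,0],[0,0,0,0.003,0],[0,0,0,0.003,0]]'
```

```text
t: 42.15
position: [0.5233, 0.2125, 0.0602]
tcp_rot: [-3.14, -0.07, -0.004]
wrist_force: [0.2, 1.0, -0.1]
finger_gap: 0.0003
grasp_force: 0.0
t: 42.52
position: [0.5221, 0.2125, 0.0555]
tcp_rot: [3.141, 0.071, -0.0]
wrist_force: [-0.1, 0.4, 1.2]
finger_gap: 0.0004
grasp_force: 0.0
```

The blue half is flat, with its bar top at 55 mm. Now the orange.

```bash
python3 -m pendant '[[0,0,0,-0.08,0],[0,-0.017,0.055,-0.1,0],[0,-0.034,0.11,-0.1,0],[0,-0.05,0.165,-0.1,0],[0,-0.067,0.22,-0.1,0],[0,-0.0848,0.2784,-0.09,0],[0,-0.0848,0.2784,-0.05,0],[0,-0.0848,0.2784,-0.02,0],[0,-0.0848,0.2784,-0.008,0],[0,-0.0848,0.2784,-0.005,0],[0,-0.0848,0.2784,-0.004,0]]';  python3 -m pendant '[[0,0,0,0.002,0],[0,0,0,0.004,0],[0,0,0,0.004,0]]'
```

```text
t: 43.9
position: [0.4509, -0.0696, 0.0606]
tcp_rot: [3.14, 0.072, 0.003]
wrist_force: [-0.0, 0.5, -0.0]
finger_gap: 0.0002
grasp_force: 0.0
t: 44.28
position: [0.4504, -0.0696, 0.056]
tcp_rot: [3.14, 0.071, 0.002]
wrist_force: [0.2, 0.1, 1.7]
finger_gap: -0.0
grasp_force: 0.5
```

Both halves are flat. I retreat and check once more.

```bash
python3 -m pendant '[[0,0,0,-0.06,0],[0,0,0,-0.12,0],[0,0,0.05,-0.18,0],[0,-0.03,0.1,-0.2,0],[0,-0.06,0.15,-0.2,0],[0,-0.06,0.2,-0.2,0],[0,-0.06,0.2,-0.2,0],[0,-0.06,0.2,-0.2,0]]'; python3 - <<'E'
from h import *
st(); im,p=snap('top','t9'); a=cv2.imread('pics/top0.png')
print([cv2.absdiff(im[y0:y1,x0:x1],a[y0:y1,x0:x1]).mean().round(1) for x0,y0,x1,y1 in [(140,150,175,178),(208,130,236,172),(136,188,168,216)]])
cv2.imwrite('pics/t9c.png',cv2.resize(im[125:295,125:420],None,fx=2.6,fy=2.6,interpolation=cv2.INTER_CUBIC))
E
```

```text
t: 45.28
position: [0.3988, -0.2716, 0.2551]
tcp_rot: [-3.14, -0.07, 0.001]
wrist_force: [0.8, -0.2, -0.1]
finger_gap: 0.0002
grasp_force: 0.0
t 45.27 pos [ 0.3988 -0.2716  0.2551] R [[0.999, 0.045, -0.001], [0.045, -0.999, -0.001], [-0.001, 0.001, -1.0]] F [ 0.8 -0.2 -0.1] gap 0.0002 gf 0.0 q [-0.75 -0.31  1.9   0.    1.55  0.77]
[np.float64(3.3), np.float64(3.1), np.float64(3.4)]
```

View pics/t9c.png

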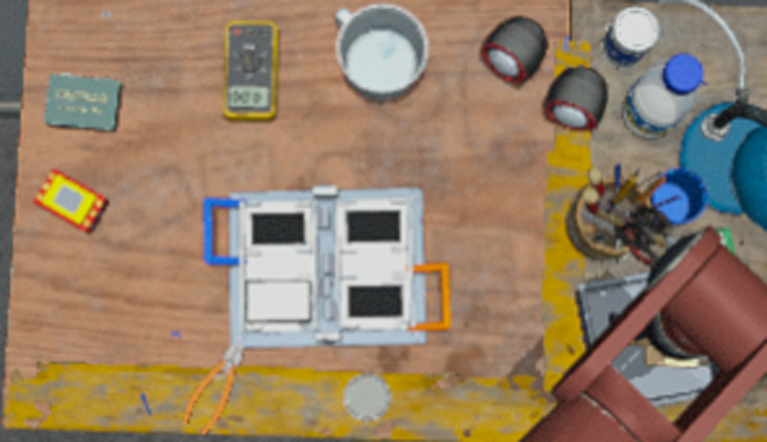

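The module lies inverted in the blue half at crop (278,300). The orange half is flat and empty, and the tin, multimeter and red look-alike have not moved.

```bash
python3 -c "
from plant import r
print(r.hand_in())"
```

```text
the job is handed in; nothing more can be done
None
```

I handed the job in at about 45 s: all three offcuts are in the scrap bin, and the one module present had its cover pressed flush and now lies upside down in the blue-handled half, with both halves flat and the multimeter, green tin and red look-alike unmoved.

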